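Lay the slide box down in its transport case and shut the lid

TASK

One box of slides has been left standing on end in the open transport case and is in the way of the lid. Without gripping or lifting anything, tip that box over away from you with a fingertip so that it lies flat in its bay, push it gently along the bay until it is fully home against the far end wall like its neighbour, then push the open lid over so that it shuts completely. Leave the neighbouring box and the specimen cup beside the case where they are.

Things in the scene. Friction and masses are not known exactly. Their poses are not given: they have to be found in the camera images.
- slide_case: Grey plastic transport case, open, fixed, 176 (its x) x 142 (y) x 39 mm high. Origin: centre of its underside. x runs along the bays, away from the robot (yaw within 0.3 rad), y left, to the lid hinge. Walls 5 mm. Two bays side by side, inner floor at z = 6 mm, each 166 mm long (x -83 to +83) and 64 mm wide, middle lines y = -34 (right) and +34 (left), divider 4 mm thick, 22 mm high.
- box_standing: White slide box 58 x 84 x 28 mm, 0.12 kg, loose, to be tipped. Stands on end (84 mm high, 28 mm along the bay) in the right bay, 16 to 26 mm from the near end wall, underside away from the robot. Origin: centre of the 58 x 84 underside; its z points from underside to top, y along the 84 mm (up at the start). Tipped away it turns over its far lower edge and lands 28 to 38 mm short of the far wall.
- bay_home (a point): Point on the floor of the right bay (case x = 41, y = -34, z = 6 mm) where the tipped box's origin lies when the box is flat and fully home, touching the far end wall of the bay.
- box_flat: The same kind of white slide box, lying flat and home in the left bay against the far end wall; not to be disturbed. Origin: centre of its underside.
- case_lid (a joint): Lid angle: 0 shut, 1.57 upright, 1.9 fully back; starts 1.65 to 1.85. Hinge axis along the case's x at y = 73.5, z = 37.5 mm; the lid (178 x 146 x 5 mm, 0.16 kg) shuts towards -y. It stays put near upright; pushed below about 1.2 rad it sinks shut by itself within 2 s. Two ribs inside it (case x -13 to -7 mm) drop behind the boxes: it shuts only if both lie flat and within 6 mm of home.
- lid_edge (a point): Middle of the lid's free edge, 146.5 mm from the hinge axis, at the top of the open lid; a 7 mm finger lip stands out beyond it.
- loose_cup: Specimen cup with a screw lid, 63 mm across, 74 mm high, standing loose on the worktop on the right of the case; not to be disturbed. Origin: centre of its underside.
There are look-alikes about, which are no part of the job. Leave any purple or red look-alike of the box_standing alone.

How it is judged:
By the outcome, as a careful person would: the job done as asked, in the order asked, and still so for the second after the job is handed in, with the robot touching nothing.
It also fails if it takes over 56 s, if anything falls off the work surface, if the arm or the gripper's body presses on something with over 40 N, if the wrist force passes 120 N, or if a joint passes its speed limit or range.

ROBOT

A 7-joint arm with a two-finger parallel gripper is mounted at the origin on a cart in front of the work surface, level with it; the furniture and walls round the work are solid. World frame = base frame: x ahead of the robot, y to its left, z up, the work surface at z = 0. Lengths are in m, angles in rad, forces in N, time in s.
With the tool pointing down it reaches from about 0.425 to 0.825 m from the base axis. Payload 3.6 kg.
Tool frame: the origin (TCP) lies midway between the tips of the shut fingers; the grasp point (between the pads) lies 19 mm behind it; z points along the fingers, y is the line along which they close (so a half turn about z gives the same grasp; the last joint's range is limited). The gripper opens to 85 mm and grips with 20 to 120 N. Pads are 22 mm wide; open, the fingers measure 114 mm over their backs; the gripper's body (76 mm by 85 mm) begins 54 mm behind the grasp point. The pads swing forward as they close: fully open they stand 13 mm farther back than shut.
Start: joints at [-1.216, 0.615, -0.013, 1.423, 0.008, 1.103, -0.04], TCP at [0.242, 0.603, 0.231] pointing down, gripper open.
Joint ranges: [-3.12, 3.12], [-0.3, 2.06], [-1.34, 1.32], [0.26, 2.42], [-1.36, 4.5], [0.01, 1.98], [-2.84, 2.84]. Speed limits (rad/s): [2.79, 2.79, 3.14, 3.14, 3.14, 3.14, 3.14].

INTERFACE

Orientations are given as a unit quaternion [w, x, y, z].
In Python, from cell import r gives the robot as it stands.
- The arm moves only by the tool jog_arm, never from a script. Its argument "commands" is a list of rows, each a list of 5 numbers: the opening in per cent of the stroke, from 0 (shut) to 100 (fully open), then the shift along the tool's x, y, z in m, then the turn about the tool's z in degrees. In form: [[gripper, tx, ty, tz, twist], ...]. A call has 1 to 10 rows; each row is the pose to reach, as a shift and turn from the pose commanded when the call began, along the tool's axes at that moment; what a row does not reach only later rows make up. A row lasts 1/8 s, in which the tool goes at most 62.5 mm and 10.7 degrees, less where a joint would pass 70% of its speed; a pose out of reach is approached as far as the arm can. A call with a gripper value outside its range is refused whole. The fingers move at their own pace and stop on an object; "grip_force" is the grip in N (left out, the last holds). Time passes only in rows, so rows that repeat a pose let the fingers close. It gives the time, the measured TCP pose, the force, the opening and the grip force at its end, in the units of the state.
- r.get_obs(): the state, without advancing time (a new reading comes with each control period).
- r.get_image(name): name is "scene" or "top"; returns the picture (384x512x3 uint8, red, green, blue); there is no depth.
- r.camera_info(name): a dict with "vertical_fov" (degrees; the focal length in pixels is half the picture's height over the tangent of half this angle, whatever the lens; pixels are square), "cx", "cy" (the principal point, pixels), "xyz" and "orientation" of the camera in the world. Camera axes: x right, y down, z forward; pixel columns grow to the right and rows downward; lengths in m; the calibration is good to about 2 mm. A picture is of the moment at which its call begins. camera_info takes no time and is no camera call.
- r.close_job(): hands the job in; it is judged then, once.
Trained networks look in the newest picture that a camera, given by its name, has taken for a name from the list of things; names that differ only in an ending like _2 or _b are one class to them, and where a whole thing is asked for, a point or a joint stands for the part that bears it (a point fixed in the world has none). Each returns a list of dicts, best first, with "p" (0 to 1); they miss things now and then, are a little off and sometimes report something else, mostly with a low value. They report only what shows in the picture. A call takes as long as a camera call. They do not tell look-alikes from the thing itself.
- r.spot_in(camera, target): "pixel" ([column, row] in pixels, amid what is visible of it).
- r.spot_point(camera, target): "pixel" ([column, row] in pixels: a listed point, or the origin of a listed thing).
The state is a dict: "time_s": time; "joint_positions": joint angles; "qvel": joint speeds; "joint_efforts": joint torques, N m; "tool_pos": TCP position; "tcp_rot": TCP orientation; "ft_force": force on the tool from outside, world axes, zero at the start; "torque": the same for the moment, N m; "opening": finger opening in m; "finger_force": force on a finger pad.
Only numpy, scipy, OpenCV 4.12 (cv2) and the standard library are available. Lean on these libraries where they do the work, as an engineer would, in place of code of your own. Each camera call takes 0.05 s, during which the arm holds its last target. There are 200 camera calls.

## Working session

There is one attempt and no reset: what is moved stays moved. The work goes in short steps, Python scripts to look and compute and a tool call to move; the robot and the scene stay as the last step left them, time stands still between calls to the robot, and variables do not carry over. Pictures are saved under pics/ and viewed, at most 10 in all, crops included, and the job is handed in when it is done.

Besides the shell and the picture viewer there is one more tool, called after "Request:" as a command line: name --pt "numbers of a row" for each row, then --argument value for the rest. jog_arm: Moves the arm, as the interface text tells. Its arguments: {"type":"object","properties":{"commands":{"type":"array","items":{"type":"array","items":{"type":"number"}}},"grip_force":{"type":"number"}},"required":["commands"]}

```bash
mkdir -p pics; cat > h.py <<'E'
import numpy as np, cv2
from cell import r
from scipy.spatial.transform import Rotation as R
def cam(n):
    c=r.camera_info(n); q=c["orientation"]
    f=192/np.tan(np.radians(c["vertical_fov"])/2)
    return f,c["cx"],c["cy"],np.array(c["xyz"]),R.from_quat([q[1],q[2],q[3],q[0]]).as_matrix()
def ray(n,px,z):
    f,cx,cy,o,M=cam(n); d=M@np.array([(px[0]-cx)/f,(px[1]-cy)/f,1]); return o+d*(z-o[2])/d[2]
def proj(n,P):
    f,cx,cy,o,M=cam(n); p=(np.atleast_2d(P)-o)@M; return np.c_[cx+f*p[:,0]/p[:,2],cy+f*p[:,1]/p[:,2]]
def save(n,fn):
    im=r.get_image(n); cv2.imwrite(fn,im[:,:,::-1]); return im
E
python3 - <<'E'
from h import *
np.set_printoptions(precision=3,suppress=True)
a=save("scene","pics/s0.png");b=save("top","pics/t0.png")
cv2.imwrite("pics/both.png",cv2.resize(np.hstack([a,b])[:,:,::-1],(800,300)))
for n in("scene","top"):
    print(n,r.camera_info(n))
    for t in("slide_case","box_standing","box_flat","bay_home","lid_edge","loose_cup"):
        print(t,[(np.round(d["pixel"]),round(d["p"],2)) for d in r.spot_point(n,t)[:4]])
o=r.get_obs();print(o)
E
```

```text
scene {'vertical_fov': 42.36899703125458, 'cx': 258.7695786533564, 'cy': 192.61708024171958, 'xyz': array([ 0.024, -1.006,  0.649]), 'orientation': array([-0.478,  0.843, -0.216,  0.12 ])}
slide_case [(array([246., 180.]), 0.6)]
box_standing [(array([318., 274.]), 0.85), (array([238., 176.]), 0.71), (array([371., 273.]), 0.62), (array([210., 210.]), 0.59)]
box_flat [(array([254., 169.]), 0.58)]
bay_home [(array([264., 181.]), 0.78)]
lid_edge [(array([228., 106.]), 0.86)]
loose_cup [(array([269., 209.]), 0.61)]
top {'vertical_fov': 56.40407636551163, 'cx': 255.09089750659868, 'cy': 187.8633911800716, 'xyz': array([ 0.316, -0.177,  1.076]), 'orientation': array([-0.067,  0.712, -0.695,  0.072])}
slide_case [(array([192., 187.]), 0.87)]
box_standing [(array([199., 194.]), 0.76), (array([341., 212.]), 0.7), (array([234., 240.]), 0.6), (array([351., 180.]), 0.58)]
box_flat [(array([182., 170.]), 0.74)]
bay_home [(array([202., 169.]), 0.92)]
lid_edge [(array([147., 166.]), 0.94)]
loose_cup [(array([243., 195.]), 0.86)]
{'time_s': 0.7, 'joint_positions': array([-1.217,  0.615, -0.013,  1.423,  0.008,  1.103, -0.04 ]), 'qvel': array([-0.   ,  0.002,  0.001, -0.001, -0.001, -0.   ,  0.001]), 'joint_efforts': array([  0.   , -46.897,   0.259, -17.131,   0.01 ,   0.002,   0.   ]), 'tool_pos': array([0.242, 0.603, 0.231]), 'tcp_rot': array([-0.   ,  0.189,  0.982,  0.   ]), 'ft_force': array([-0.62 ,  1.176,  0.274]), 'torque': array([-0.014,  0.039,  0.002]), 'finger_force': 0.0, 'opening': 0.08534630396982565}
```

View pics/s0.png

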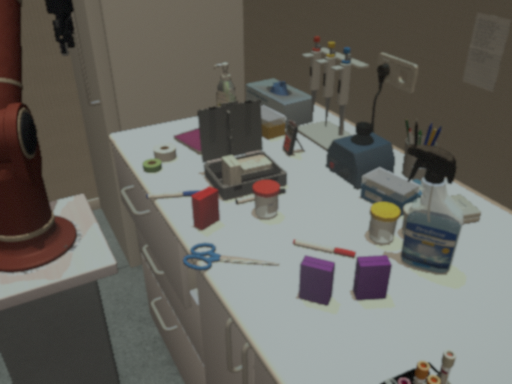

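View pics/t0.png

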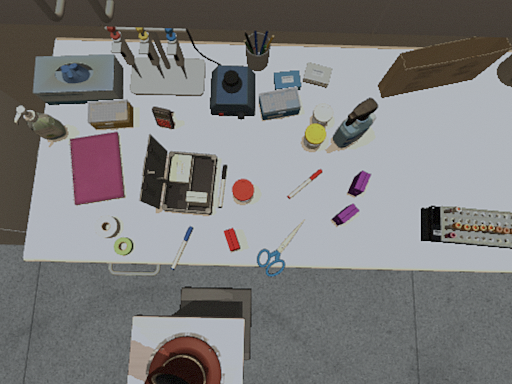

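The white box standing in the case is at top (199,196) and scene (233,165). The look-alikes are red at top (232,240) and purple at (345,213) and (359,183). Only the white one stands in the right bay, so I'll confirm it in an enlarged crop.

```bash
python3 - <<'E'
from h import *
a=cv2.imread("pics/s0.png");b=cv2.imread("pics/t0.png")
A=cv2.resize(a[90:210,180:300],(400,400),interpolation=cv2.INTER_CUBIC)
B=cv2.resize(b[130:220,130:260],(800,554),interpolation=cv2.INTER_CUBIC)
cv2.imwrite("pics/c1.png",B); cv2.imwrite("pics/c2.png",A)
np.set_printoptions(precision=4,suppress=True)
print("case",ray("top",[192,187],0),"home",ray("top",[202,169],.006),ray("scene",[264,181],.006),"cup",ray("top",[243,195],0),"flat",ray("top",[182,170],.006),ray("scene",[254,169],.006))
E
```

```text
case [0.5278 0.0103 0.    ] home [ 0.5838 -0.0182  0.006 ] [ 0.5765 -0.0182  0.006 ] cup [ 0.5069 -0.1464  0.    ] flat [0.5791 0.0429 0.006 ] [0.5849 0.0533 0.006 ]
```

View pics/c1.png

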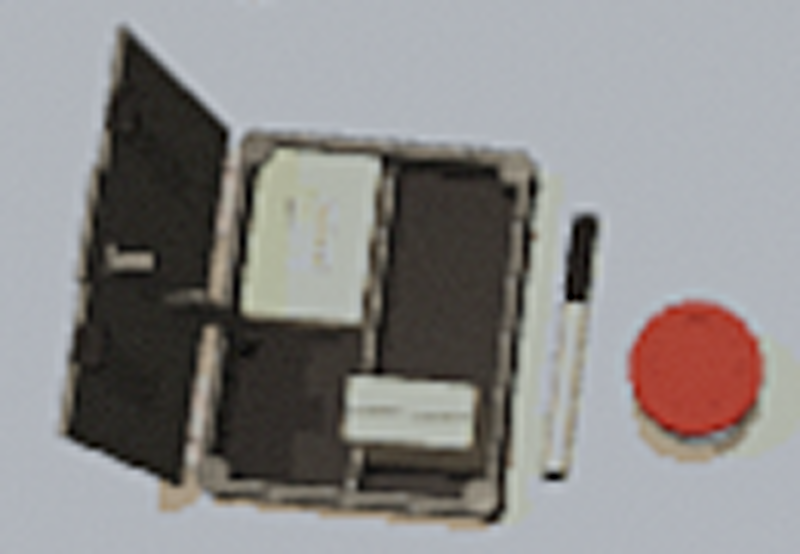

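View pics/c2.png

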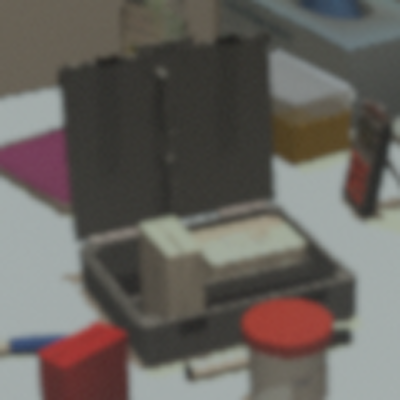

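```bash
cat >> h.py <<'E'
def fitcase():
    from scipy.optimize import least_squares
    c=np.array([[245,133],[538,157],[497,510],[203,492]])/6.154+[130,130]
    W=np.array([ray("top",p,.039)[:2] for p in c]); L=np.array([[88,71],[88,-71],[-88,-71],[-88,71]])/1e3
    g=lambda q:(L@R.from_euler('z',q[2]).as_matrix()[:2,:2].T+q[:2]-W).ravel()
    s=least_squares(g,[.53,.01,-.1]); return s.x,s.fun
E
python3 - <<'E'
from h import *
np.set_printoptions(precision=4,suppress=True)
q,e=fitcase();print(q,e*1e3)
Rz=R.from_euler('z',q[2]).as_matrix()
loc=lambda P:(np.asarray(P)-[q[0],q[1],0])@Rz*1e3
for p in [(345,375),(480,383),(472,445),(342,438)]: print("boxtop",loc(ray("top",np.array(p)/6.154+130,.09)))
for p in [(262,150),(383,155),(362,324),(240,318)]: print("flat top",loc(ray("top",np.array(p)/6.154+130,.034)))
print("home",loc(ray("top",[202,169],.006)),loc(ray("scene",[264,181],.006)))
w=lambda P:Rz@(np.array(P)/1e3)+[q[0],q[1],0]
# check in scene
L=[(88,71,39),(88,-71,39),(-88,-71,39),(-88,71,39)]
print(proj("scene",[w(p) for p in L])); 
for th in(1.65,1.75,1.85):
  P=[(sx,73.5-146.5*np.cos(th),37.5+146.5*np.sin(th)) for sx in(-89,89)]
  print(th,proj("scene",[w(p) for p in P]).round(1).tolist(),proj("top",[w(p) for p in P]).round(1).tolist())
E
```

```text
[ 0.535   0.0094 -0.0524] [-0.2223 -0.5858  0.7923  1.0384 -1.417  -1.544   0.8469  1.0914]
boxtop [-36.5745  -0.7767  90.    ]
boxtop [-35.5234 -62.2398  90.    ]
boxtop [-64.1588 -61.5172  90.    ]
boxtop [-65.4886  -2.6974  90.    ]
flat top [81.6652 63.5573 34.    ]
flat top [83.7676  4.2726 34.    ]
flat top [-1.2349  5.0849 34.    ]
flat top [-2.8441 63.9988 34.    ]
home [ 50.1409 -24.9889   6.    ] [ 42.8399 -25.3147   6.    ]
[[263.3657 151.7392]
 [287.7779 173.8953]
 [223.847  189.1794]
 [203.5883 164.6425]]
1.65 [[197.8, 111.4], [261.5, 100.4]] [[143.0, 201.8], [152.3, 134.6]]
1.75 [[195.9, 110.2], [259.1, 99.4]] [[137.5, 201.5], [147.0, 134.5]]
1.85 [[194.2, 109.6], [256.8, 98.9]] [[132.3, 201.3], [141.9, 134.5]]
```

The case pose is world (0.535, 0.009) with yaw -0.052, and the scene view agrees with it. The target is confirmed as the white box standing in the right bay, at case x -65 to -36. Next I compute the shifts for the approach.

```bash
cat >> h.py <<'E'
np.set_printoptions(precision=4,suppress=True)
q=np.array([.535,.0094,-.0524]); Rz=R.from_euler('z',q[2]).as_matrix()
w=lambda P:Rz@(np.array(P)/1e3)+[q[0],q[1],0]
loc=lambda P:(np.asarray(P)-[q[0],q[1],0])@Rz*1e3
def shifts(*T):
    o=r.get_obs(); k=o["tcp_rot"]; M=R.from_quat([k[1],k[2],k[3],k[0]]).as_matrix(); p=o["tool_pos"]
    yaw=np.degrees(np.arctan2(M[1,0],M[0,0])); print("t",o["time_s"],"tcp case",loc(p),"yaw",yaw,"F",o["ft_force"])
    for t in T: print(t,"->",(w(t)-p)@M)
    print("twist for tool x = -case x:",(yaw-(180+np.degrees(q[2]))+180)%360-180, "| unit case x,y in tool:",M.T@Rz[:,0],M.T@Rz[:,1])
E
python3 - <<'E'
from h import *
print(loc([.42,.3,.25]),loc([.36,.42,.25]))
shifts(loc([.36,.42,.25]),loc([.43,.25,.25]),(-95,-34,200),(-95,-34,78))
E
```

```text
[-130.0626  284.1779  250.    ] [-196.2654  400.8706  250.    ]
t 0.7 tcp case [-324.1678  577.8476  231.3442] yaw 158.18505508414574 F [-0.6204  1.1765  0.2743]
[-196.2654  400.8706  250.    ] -> [-0.1781 -0.1263 -0.0187]
[-117.4576  234.7703  250.    ] -> [-0.3063 -0.2581 -0.0187]
(-95, -34, 200) -> [-0.4142 -0.5053  0.0313]
(-95, -34, 78) -> [-0.4142 -0.5053  0.1533]
twist for tool x = -case x: -18.812646069368753 | unit case x,y in tool: [-0.9466  0.3225 -0.    ] [0.3225 0.9466 0.    ]
```

Request:
jog_arm --pt "0 -0.045 -0.03 -0.019 -5" --pt "0 -0.09 -0.06 -0.019 -10" --pt "0 -0.135 -0.095 -0.019 -15" --pt "0 -0.178 -0.126 -0.019 -18.8" --pt "0 -0.21 -0.16 -0.019 -18.8" --pt "0 -0.24 -0.19 -0.019 -18.8" --pt "0 -0.275 -0.225 -0.019 -18.8" --pt "0 -0.306 -0.258 -0.019 -18.8" --pt "0 -0.325 -0.305 -0.019 -18.8" --pt "0 -0.345 -0.35 -0.019 -18.8" --grip_force 40

```text
time_s: 1.95
tool_pos: [0.432, 0.1486, 0.2506]
tcp_rot: [0.0, 0.026, 1.0, 0.0]
ft_force: [1.9, 1.0, 0.5]
opening: -0.0002
finger_force: 0.0
```

```bash
python3 - <<'E'
from h import *
shifts((-95,-34,220),(-95,-34,78))
E
```

```text
t 1.95 tcp case [-110.1549  133.628   250.5531] yaw 176.97053734641287 F [1.9086 0.9519 0.5127]
(-95, -34, 220) -> [-0.0152 -0.1676  0.0305]
(-95, -34, 78) -> [-0.0151 -0.1676  0.1725]
twist for tool x = -case x: -0.0271638071016298 | unit case x,y in tool: [-1.      0.0005  0.0008] [0.0005 1.     0.0002]
```

Request:
jog_arm --pt "0 -0.005 -0.045 0 0" --pt "0 -0.01 -0.09 0 0" --pt "0 -0.015 -0.135 0 0" --pt "0 -0.015 -0.167 0.01 0" --pt "0 -0.015 -0.167 0.05 0" --pt "0 -0.015 -0.167 0.09 0" --pt "0 -0.015 -0.167 0.13 0" --pt "0 -0.015 -0.167 0.16 0" --pt "0 -0.015 -0.167 0.175 0" --pt "0 -0.015 -0.167 0.175 0"

```text
time_s: 3.2
tool_pos: [0.4376, -0.0173, 0.0746]
tcp_rot: [-0.001, 0.026, 1.0, -0.0]
ft_force: [-0.1, -0.3, 0.5]
opening: 0.0001
finger_force: 0.0
```

```bash
python3 - <<'E'
from h import *
shifts((-95,-34,78))
a=save("scene","pics/s1.png");b=save("top","pics/t1.png")
A=cv2.resize(a[90:210,180:300],(400,400),interpolation=cv2.INTER_CUBIC)
B=cv2.resize(b[130:220,130:220],(400,400),interpolation=cv2.INTER_CUBIC)
cv2.imwrite("pics/d1.png",np.hstack([A,B])[:,:,::-1])
E
```

```text
t 3.2 tcp case [-95.8578 -31.7382  74.6237] yaw 176.9841686315177 F [-0.0525 -0.2901  0.451 ]
(-95, -34, 78) -> [-0.0009 -0.0023 -0.0034]
twist for tool x = -case x: -0.0135325219968081 | unit case x,y in tool: [-1.      0.0002 -0.0019] [ 0.0002  1.     -0.0001]
```

View pics/d1.png

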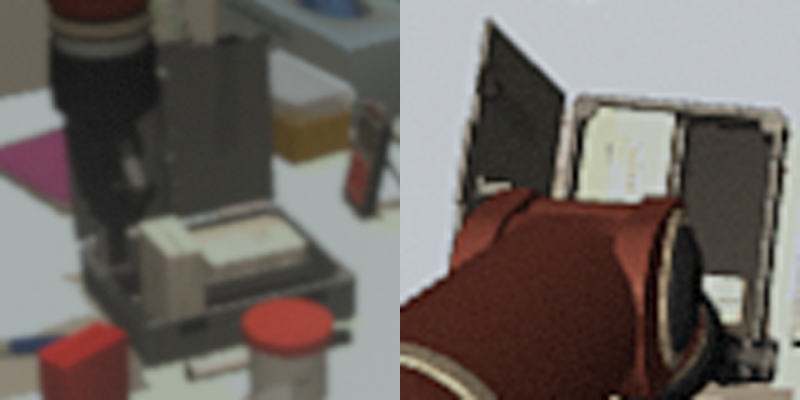

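The fingertip is behind the box, seen at crop (117,240) with the box face at (140,250), and the path is clear. Starting the push.

Request:
jog_arm --pt "0 -0.006 -0.001 0 0" --pt "0 -0.012 -0.001 0 0" --pt "0 -0.017 -0.001 0 0" --pt "0 -0.021 -0.001 0 0" --pt "0 -0.025 -0.001 0 0" --pt "0 -0.029 -0.001 0 0" --pt "0 -0.033 -0.001 0 0" --pt "0 -0.037 -0.001 0 0" --pt "0 -0.041 -0.001 0 0" --pt "0 -0.044 -0.001 0 0"

```text
time_s: 4.55
tool_pos: [0.4822, -0.0206, 0.0753]
tcp_rot: [0.0, 0.026, 1.0, -0.0]
ft_force: [0.6, 0.4, 0.3]
opening: -0.0002
finger_force: 0.0
```

```bash
python3 - <<'E'
from h import *
shifts((-50,-34,75))
a=save("scene","pics/s2.png")
cv2.imwrite("pics/d2.png",cv2.resize(a[90:210,180:300],(400,400),interpolation=cv2.INTER_CUBIC)[:,:,::-1])
E
```

```text
t 4.55 tcp case [-51.1847 -32.733   75.2841] yaw 176.9865161751048 F [0.5797 0.4071 0.251 ]
(-50, -34, 75) -> [-0.0012 -0.0013  0.0003]
twist for tool x = -case x: -0.011184978409687574 | unit case x,y in tool: [-1.      0.0002  0.0001] [ 0.0002  1.     -0.    ]
```

View pics/d2.png

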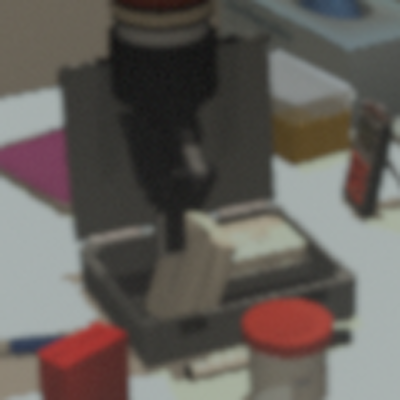

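The box is tilting forward, its top now at crop (200,230) and its foot still near (170,310). I'll carry on past the balance point.

Request:
jog_arm --pt "0 -0.003 -0.001 0 0" --pt "0 -0.006 -0.001 0 0" --pt "0 -0.009 -0.001 0 0" --pt "0 -0.012 -0.001 0 0" --pt "0 -0.015 -0.001 0 0" --pt "0 -0.018 -0.001 0 0" --pt "0 -0.022 -0.001 0 0" --pt "0 -0.022 -0.001 0 0" --pt "0 -0.022 -0.001 0 0" --pt "0 -0.022 -0.001 0 0"

```text
time_s: 5.85
tool_pos: [0.5036, -0.0227, 0.0753]
tcp_rot: [-0.0, 0.026, 1.0, -0.0]
ft_force: [0.1, -0.0, -0.7]
opening: -0.0001
finger_force: 0.0
```

```bash
python3 - <<'E'
from h import *
shifts((-68,-34,75),(-68,-34,20))
a=save("scene","pics/s3.png")
cv2.imwrite("pics/d3.png",cv2.resize(a[90:210,180:300],(400,400),interpolation=cv2.INTER_CUBIC)[:,:,::-1])
E
```

```text
t 5.85 tcp case [-29.6819 -33.7344  75.3055] yaw 176.98499060590288 F [ 0.1474 -0.0438 -0.6596]
(-68, -34, 75) -> [ 0.0383 -0.0003  0.0003]
(-68, -34, 20) -> [ 0.0383 -0.0003  0.0553]
twist for tool x = -case x: -0.012710547611618495 | unit case x,y in tool: [-1.      0.0002 -0.0003] [ 0.0002  1.     -0.    ]
```

View pics/d3.png

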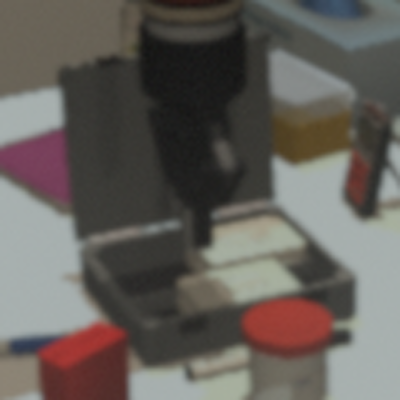

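The box lies flat in the right bay, its near end at crop (200,292), with a gap left at the far end. Now I back off, go down behind it and push.

Request:
jog_arm --pt "0 0.02 0 0 0" --pt "0 0.036 0 0 0" --pt "0 0.036 0 0.02 0" --pt "0 0.036 0 0.04 0" --pt "0 0.036 0 0.055 0" --pt "0 0.036 0 0.055 0" --pt "0 0.03 0 0.055 0" --pt "0 0.025 0 0.055 0" --pt "0 0.021 0 0.055 0" --pt "0 0.017 0 0.055 0"

```text
time_s: 7.15
tool_pos: [0.4873, -0.0219, 0.0206]
tcp_rot: [0.0, 0.026, 1.0, -0.0]
ft_force: [0.5, -0.2, -0.0]
opening: -0.0004
finger_force: 0.0
```

Request:
jog_arm --pt "0 -0.004 0 0 0" --pt "0 -0.008 0 0 0" --pt "0 -0.012 0 0 0" --pt "0 -0.016 0 0 0" --pt "0 -0.02 0 0 0" --pt "0 -0.024 0 0 0" --pt "0 -0.026 0 0 0" --pt "0 -0.028 0 0 0" --pt "0 -0.029 0 0 0" --pt "0 -0.029 0 0 0"

```text
time_s: 8.4
tool_pos: [0.5162, -0.0234, 0.0204]
tcp_rot: [0.0, 0.026, 1.0, -0.0]
ft_force: [-1.0, 0.4, -1.0]
opening: 0.0001
finger_force: 0.2
```

```bash
python3 - <<'E'
from h import *
shifts((-12,-34,20))
E
```

```text
t 8.4 tcp case [-17.0741 -33.7448  20.3574] yaw 176.98377863540537 F [-0.9909  0.4264 -1.0351]
(-12, -34, 20) -> [-0.0051 -0.0003  0.0004]
twist for tool x = -case x: -0.013922518109126258 | unit case x,y in tool: [-1.      0.0002  0.0009] [ 0.0002  1.     -0.    ]
```

Request:
jog_arm --pt "0 -0.001 0 0 0" --pt "0 -0.002 0 0 0" --pt "0 -0.003 0 0 0" --pt "0 -0.004 0 0 0" --pt "0 -0.004 0 0 0"

```text
time_s: 9.02
tool_pos: [0.5201, -0.0236, 0.0203]
tcp_rot: [0.0, 0.026, 1.0, -0.0]
ft_force: [-1.3, -0.4, -0.0]
opening: 0.0003
finger_force: 0.4
```

Request:
jog_arm --pt "0 -0.001 0 0 0" --pt "0 -0.002 0 0 0" --pt "0 -0.002 0 0 0"

```text
time_s: 9.4
tool_pos: [0.5223, -0.0237, 0.0203]
tcp_rot: [0.001, 0.026, 1.0, -0.0]
ft_force: [-0.7, 0.0, -1.2]
opening: 0.0001
finger_force: 0.5
```

```bash
python3 - <<'E'
from h import *
shifts((-12,-34,20))
a=save("scene","pics/s4.png")
cv2.imwrite("pics/d4.png",cv2.resize(a[120:210,195:300],(800,686),interpolation=cv2.INTER_CUBIC)[80:,:,::-1])
E
```

```text
t 9.4 tcp case [-10.9751 -33.7541  20.3113] yaw 176.9799340643094 F [-0.7372  0.0366 -1.2432]
(-12, -34, 20) -> [ 0.001  -0.0002  0.0003]
twist for tool x = -case x: -0.017767089205108277 | unit case x,y in tool: [-1.      0.0003  0.001 ] [ 0.0003  1.     -0.    ]
```

Not at the wall yet, so I keep creeping and watch the force.

Request:
jog_arm --pt "0 -0.001 0 0 0" --pt "0 -0.002 0 0 0" --pt "0 -0.002 0 0 0"

```text
time_s: 9.82
tool_pos: [0.5236, -0.0238, 0.0203]
tcp_rot: [-0.0, 0.026, 1.0, -0.0]
ft_force: [-1.0, -0.4, 1.2]
opening: -0.0001
finger_force: 0.9
```

Request:
jog_arm --pt "0 -0.001 0 0 0" --pt "0 -0.0015 0 0 0" --pt "0 -0.0015 0 0 0"

```text
time_s: 10.2
tool_pos: [0.5237, -0.0238, 0.0202]
tcp_rot: [-0.002, 0.026, 1.0, 0.0]
ft_force: [-5.2, 0.4, 4.2]
opening: -0.0002
finger_force: 2.5
```

The force rose to 5 N and the motion stopped, so the box is home. I'll retract, rise and check.

Request:
jog_arm --pt "0 0.005 0 0 0" --pt "0 0.01 0 0 0" --pt "0 0.01 0 -0.04 0" --pt "0 0.01 0 -0.09 0" --pt "0 0.01 0 -0.14 0" --pt "0 0.01 0 -0.19 0" --pt "0 0.01 0 -0.23 0" --pt "0 0.01 0 -0.245 0" --pt "0 0.01 0 -0.245 0"

```text
time_s: 11.32
tool_pos: [0.5163, -0.0234, 0.2666]
tcp_rot: [0.002, 0.026, 1.0, 0.0]
ft_force: [0.1, -1.0, -0.3]
opening: 0.0002
finger_force: 0.0
```

```bash
python3 - <<'E'
from h import *
shifts((-5,140,265),(-5,140,145))
a=save("scene","pics/s5.png")
cv2.imwrite("pics/d5.png",cv2.resize(a[120:210,195:300],(700,600),interpolation=cv2.INTER_CUBIC)[:,:,::-1])
E
```

```text
t 11.325 tcp case [-16.9074 -33.7413 266.6229] yaw 176.9792871517911 F [ 0.0558 -1.0101 -0.2905]
(-5, 140, 265) -> [-0.0118  0.1737  0.0017]
(-5, 140, 145) -> [-0.0113  0.1737  0.1217]
twist for tool x = -case x: -0.01841400172338581 | unit case x,y in tool: [-1.      0.0003  0.0046] [0.0003 1.     0.0001]
```

View pics/d5.png

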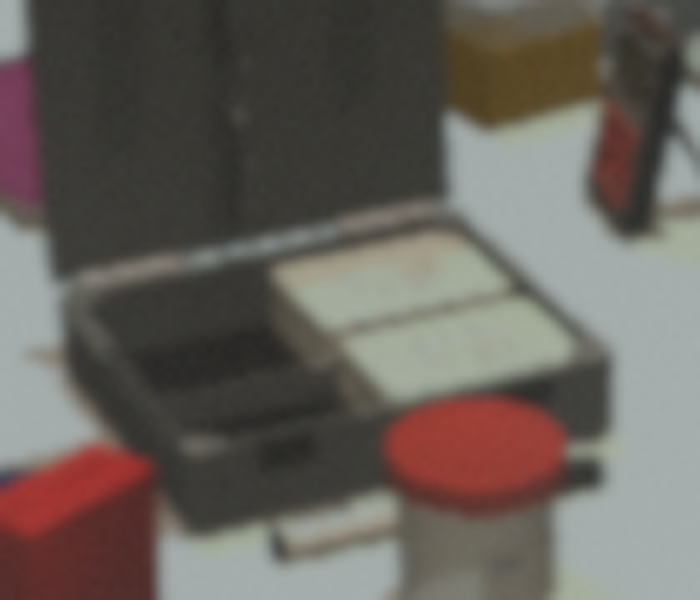

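Both boxes lie side by side, with their near ends in line at (270,270)→(370,405) and their far ends at the wall. Next I go over the lid and down behind it.

Request:
jog_arm --pt "0 0 0.04 0 0" --pt "0 0 0.085 0 0" --pt "0 -0.005 0.13 0 0" --pt "0 -0.01 0.17 0 0" --pt "0 -0.01 0.185 0.0 0" --pt "0 -0.01 0.185 0.04 0" --pt "0 -0.01 0.185 0.08 0" --pt "0 -0.01 0.185 0.11 0" --pt "0 -0.01 0.185 0.12 0" --pt "0 -0.01 0.185 0.12 0"

```text
time_s: 12.62
tool_pos: [0.5349, 0.1599, 0.1449]
tcp_rot: [-0.001, 0.027, 1.0, -0.001]
ft_force: [-0.4, -0.5, 0.9]
opening: -0.0
finger_force: 0.0
```

Request:
jog_arm --pt "0 0 -0.01 0 0" --pt "0 0 -0.02 0 0" --pt "0 0 -0.028 0 0" --pt "0 0 -0.036 0 0" --pt "0 0 -0.044 0 0" --pt "0 0 -0.052 0 0" --pt "0 0 -0.06 0 0" --pt "0 0 -0.068 0 0" --pt "0 0 -0.076 0 0" --pt "0 0 -0.084 0 0"

```text
time_s: 13.88
tool_pos: [0.5304, 0.0764, 0.1449]
tcp_rot: [-0.0, 0.026, 1.0, -0.0]
ft_force: [0.1, 0.5, 0.2]
opening: 0.0002
finger_force: 0.1
```

```bash
python3 - <<'E'
from h import *
shifts((-5,35,145))
a=save("scene","pics/s6.png")
cv2.imwrite("pics/d6.png",cv2.resize(a[70:210,170:310],(500,500),interpolation=cv2.INTER_CUBIC)[:,:,::-1])
E
```

```text
t 13.875 tcp case [ -8.1386  66.6803 144.9388] yaw 176.98491624540986 F [0.134  0.4847 0.2208]
(-5, 35, 145) -> [-0.0031 -0.0317 -0.0001]
twist for tool x = -case x: -0.012784908104634951 | unit case x,y in tool: [-1.      0.0002 -0.0006] [ 0.0002  1.     -0.0001]
```

View pics/d6.png

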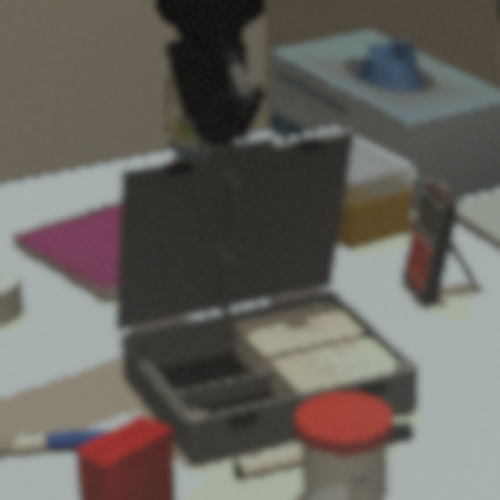

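The lid, its edge now from crop (125,175) to (350,135), is following the finger and is a little past upright. I keep pushing.

Request:
jog_arm --pt "0 0 -0.007 0 0" --pt "0 0 -0.014 0 0" --pt "0 0 -0.02 0 0" --pt "0 0 -0.026 0 0" --pt "0 0 -0.031 0 0" --pt "0 0 -0.036 0 0" --pt "0 0 -0.041 0 0" --pt "0 0 -0.045 0 0" --pt "0 0 -0.045 0 0" --pt "0 0 -0.045 0 0"

```text
time_s: 15.18
tool_pos: [0.5282, 0.0323, 0.1453]
tcp_rot: [-0.0, 0.026, 1.0, 0.0]
ft_force: [-0.8, 0.6, -0.8]
opening: 0.0
finger_force: 0.0
```

Request:
jog_arm --pt "0 0 0 -0.03 0" --pt "0 0 0 -0.07 0" --pt "0 0 0 -0.11 0" --pt "0 0 0 -0.13 0" --pt "0 0 0 -0.13 0" --pt "0 0 0 -0.13 0" --pt "0 0 0 -0.13 0" --pt "0 0 0 -0.13 0" --pt "0 0 0 -0.13 0" --pt "0 0 0 -0.13 0"

```text
time_s: 16.42
tool_pos: [0.5282, 0.032, 0.2752]
tcp_rot: [-0.0, 0.026, 1.0, -0.0]
ft_force: [0.3, -0.1, -0.4]
opening: -0.0003
finger_force: 0.0
```

```bash
python3 - <<'E'
from h import *
shifts((-5,35,145))
a=save("scene","pics/s7.png")
cv2.imwrite("pics/d7.png",cv2.resize(a[70:230,160:320],(500,500),interpolation=cv2.INTER_CUBIC)[:,:,::-1])
c=r.spot_point("scene","lid_edge");print(c)
print("cup",[d["pixel"] for d in r.spot_point("scene","loose_cup")], "shut edge expected",proj("scene",[w((0,-73,38))]))
E
```

```text
t 16.425 tcp case [ -7.9987  22.2534 275.1536] yaw 176.98277731521583 F [ 0.2748 -0.0503 -0.378 ]
(-5, 35, 145) -> [-0.003   0.0128  0.1302]
twist for tool x = -case x: -0.014923838298670944 | unit case x,y in tool: [-1.      0.0003 -0.0003] [ 0.0003  1.     -0.0001]
[{'pixel': [257.0, 178.6], 'p': 0.97}]
cup [[266.4, 211.3]] shut edge expected [[256.9812 182.0393]]
```

View pics/d7.png

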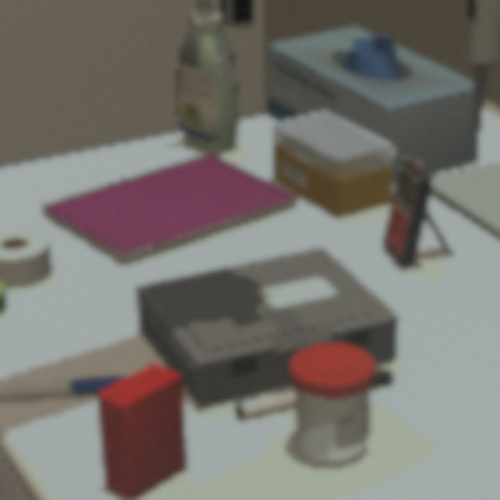

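The lid looks shut, flush with the case rim from (140,290) to (395,320), and the cup and the red box are untouched. I'll wait a second and check numerically that it has settled.

Request:
jog_arm --pt "0 0 0 -0.005 0" --pt "0 0 0 -0.005 0" --pt "0 0 0 -0.005 0" --pt "0 0 0 -0.005 0" --pt "0 0 0 -0.005 0" --pt "0 0 0 -0.005 0" --pt "0 0 0 -0.005 0" --pt "0 0 0 -0.005 0"

```text
time_s: 17.58
tool_pos: [0.5282, 0.032, 0.2803]
tcp_rot: [-0.0, 0.026, 1.0, -0.0]
ft_force: [0.1, -0.1, -0.3]
opening: -0.0001
finger_force: 0.0
```

```bash
python3 - <<'E'
from h import *
a=save("scene","pics/s8.png")[:,:,::-1].astype(int); b=cv2.imread("pics/s7.png").astype(int)
print("max/mean diff case",abs(cv2.GaussianBlur((a-b).astype(np.float32),(5,5),0)[140:210,195:300]).max())
print(r.spot_point("scene","lid_edge"))
for th in(0,.05,.1): print(th,proj("scene",[w((x,73.5-146.5*np.cos(th)-2*np.sin(th),40+146.5*np.sin(th))) for x in(-89,0,89)]).round(1).tolist())
g=cv2.imread("pics/s8.png",0)
# vertical profile through lid edge at column 257 and near right corner
print(g[165:205,245].tolist()); print(g[165:205,225].tolist())
E
```

```text
max/mean diff case 3.8632812
[{'pixel': [256.2, 178.9], 'p': 0.86}]
0 [[223.7, 189.3], [257.0, 181.3], [288.5, 173.8]]
0.05 [[223.6, 186.7], [256.9, 178.8], [288.6, 171.3]]
0.1 [[223.4, 183.9], [256.9, 176.1], [288.5, 168.7]]
[137, 130, 116, 104, 98, 92, 92, 94, 98, 100, 100, 96, 93, 94, 99, 95, 83, 68, 57, 58, 57, 57, 57, 57, 57, 57, 56, 57, 59, 69, 98, 133, 155, 159, 152, 135, 115, 123, 148, 162]
[66, 67, 67, 66, 67, 67, 69, 78, 91, 99, 100, 100, 100, 100, 97, 95, 94, 96, 100, 99, 91, 76, 63, 58, 59, 58, 57, 58, 57, 57, 57, 57, 56, 60, 73, 104, 137, 158, 164, 166]
```

The lid's edge rows (182 at column 245, 186.5 at column 225) match the fully shut position, and nothing is moving.

```bash
python3 -c "
from cell import r
print(r.close_job())"
```

```text
the job is handed in; nothing more can be done
None
```

The white box was tipped flat and pushed home against the far wall, then the lid was pushed over and shut; the neighbouring box and the cup were not touched, and the job was handed in at about 18 s (no verdict was shown).

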